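Sort two valve cartridges by spring stiffness

TASK

Two of the three brass valve parts standing in the grey rack have a sprung steel plunger on top; they look alike, but one spring is stiff and the other weak. Press a plunger down a few millimetres while the cartridges still stand in the rack to feel which is which, then stand the stiff cartridge upright in the square tray and the weak one upright in the round tray. Leave the plain plug (no plunger) in its nest.

Things in the scene. Friction and masses are not known exactly. Their poses are not given: they have to be found in the camera images.
- cart_p_mid (a point): Valve cartridge p, loose: upright brass cylinder 36 mm across and 54 mm tall, with a sprung steel plunger on top whose round cap is 24 mm across; 74 mm tall in all, about 160 g. This point is on its axis half-way up: 37 mm above its underside, 37 mm below the top of the unpressed cap; z is its axis, up. It stands in a nest of the rack (which one varies) and lifts straight out.
- cart_q_mid (a point): Valve cartridge q, loose: same shape, size, look and point as cartridge p, standing in another nest of the rack. One of p and q has the stiff spring, the other the weak one; only pressing tells which.
- plunger_p (a joint): How far the plunger of cartridge p is pressed down, in m: 0 when up, 0.010 when fully down; it springs back. Pressed 6 mm, the weak plunger resists with about 2 N, the stiff one with about 9 N; fully down, 3 N and 14 N.
- plunger_q (a joint): The same for cartridge q.
- rack: Grey plastic rack fixed to the bench: 60 x 270 mm, 16 mm high, with three nests in a row along its y axis, 95 mm apart, the middle one at its centre; each nest 40 mm wide, 10 mm deep, its floor 6 mm above the bench. Origin at the centre of its underside, on the bench; z up.
- tray_square: Square sheet-steel tray fixed to the bench, for the stiff cartridge: 130 x 130 mm outside, 20 mm high, walls and floor 4 mm thick. Origin at the centre of its underside, on the bench; z up, x and y along its sides.
- tray_round: Round sheet-steel tray fixed to the bench, for the weak cartridge: 140 mm across outside, 20 mm high, wall and floor 4 mm thick. Origin at the centre of its underside, on the bench; z up.
- plug_mid (a point): Plain brass plug, loose: the same 36 mm cylinder as the cartridges, but only 54 mm tall with a flat top and no plunger. It stands in the remaining nest and stays there. This point is on its axis half-way up, 27 mm above its underside.
Mind the look-alikes: they are no part of the job. What is shaped like the part that bears cart_q_mid but blue is not meant. Leave any turquoise look-alike of the tray_square alone.

How it is judged:
By the outcome, as a careful person would: the job done as asked, in the order asked, and still so for the second after the job is handed in, with the robot touching nothing.
It also fails if it takes over 61 s, if anything falls off the work surface, if the arm or the gripper's body presses on something with over 40 N, if the wrist force passes 120 N, or if a joint passes its speed limit or range.

ROBOT

A 6-joint arm with a two-finger parallel gripper is mounted at the origin on the work surface. World frame = base frame: x ahead of the robot, y to its left, z up, the work surface at z = 0. Lengths are in m, angles in degrees, forces in N, time in s.
With the tool pointing down it reaches from about 0.25 to 0.725 m from the base axis. Payload 9.7 kg.
Tool frame: the origin (TCP) lies midway between the tips of the shut fingers; the grasp point (between the pads) lies 19 mm behind it (bot.grasp_offset is the distance from the TCP to the grasp point, in m); z points along the fingers, x is the direction in which the jaws open and shut, and the axes are right-handed (so a half turn about z gives the same grasp; the last joint's range is limited). The gripper opens to 85 mm and grips with 20 to 120 N. Pads are 22 mm wide; open, the fingers measure 114 mm over their backs; the gripper's body (76 mm by 85 mm) begins 54 mm behind the grasp point. The pads swing forward as they close: fully open they stand 13 mm farther back than shut.
Start: joints at [69.442, 4.979, 10.078, 95.1, 0, 90], TCP at [0.193, 0.515, 0.231] pointing down, gripper open.
Joint ranges: [-179.16, 179.16], [-48.56, 103.87], [-65.8, 70.77], [-126.05, 130.52], [-82.76, 87.17], [-180, 180]. Speed limits (degrees/s): [127.2, 127.2, 147.25, 180, 180, 180].

INTERFACE

Orientations are given as [roll, pitch, yaw] about the fixed x, y, z axes, in that order (R = Rz(yaw) Ry(pitch) Rx(roll)).
In Python, from workcell import bot gives the robot as it stands.
- The arm moves only by the tool send_rows, never from a script. Its argument "targets" is a list of rows, each a list of 5 numbers: the closure, from 0 (fully open) to 1 (shut), then the shift along the world's x, y, z in mm, then the turn about the world's z in degrees. A call has 1 to 10 rows; each row is the pose to reach, as a shift and turn from the pose commanded when the call began; what a row does not reach only later rows make up. A row lasts 1/8 s, in which the tool goes at most 62.5 mm and 10.7 degrees, less where a joint would pass 70% of its speed; a pose out of reach is approached as far as the arm can. A call with a gripper value outside its range is refused whole. The fingers move at their own pace and stop on an object; "squeeze" is the grip in N (left out, the last holds). Time passes only in rows, so rows that repeat a pose let the fingers close. It gives the time, the measured TCP pose, the force and the opening at its end, in the units of the state.
- bot.get_obs(): the state, without advancing time (a new reading comes with each control period).
- bot.camera(name): name is "scene" or "top" or "wrist"; returns a dict with "pixels" (400x640x3 uint8, red, green, blue), "intrinsics" (3x3 intrinsics, pixels), "view" (4x4, takes a point from world to camera coordinates); the wrist camera has in their place "mount" (4x4, takes a point from camera to tool coordinates, whose origin is the TCP and whose axes are the tool frame's). Camera axes: x right, y down, z forward; pixel columns grow to the right and rows downward; lengths in m; the calibration is good to about 2 mm. A picture is of the moment at which its call begins: read the wrist's pose just before it. There is no depth.
- bot.job_done(): hands the job in, once; it reports no verdict.
The state is a dict: "time": time; "q": joint angles; "qd": joint speeds; "joint_efforts": joint torques, N m; "ee_pos": TCP position; "tcp_rot": TCP orientation; "wrist_force": force on the tool from outside, world axes, zero at the start; "torque": the same for the moment, N m; "opening": finger opening in m.
Only numpy, scipy, OpenCV 4.12 (cv2) and the standard library are available. Lean on these libraries where they do the work, as an engineer would, in place of code of your own. Each camera call takes 0.05 s, during which the arm holds its last target.

## Working session

There is one attempt and no reset: what is moved stays moved. The work goes in short steps, Python scripts to look and compute and a tool call to move; the robot and the scene stay as the last step left them, time stands still between calls to the robot, and variables do not carry over. Pictures are saved under pics/ and viewed, and the job is handed in when it is done.

Besides the shell and the picture viewer there is one more tool, called after "Emit:" by a JSON object that holds its "fn" and its "kwargs". send_rows: Moves the arm, as the interface text tells. Its arguments: {"type":"object","properties":{"targets":{"type":"array","items":{"type":"array","items":{"type":"number"}}},"squeeze":{"type":"number"}},"required":["targets"]}

```bash
mkdir -p pics
python3 - <<'E'
from workcell import bot
import cv2,numpy as np
o=bot.get_obs();print(o)
for n in["scene","top"]:
    c=bot.camera(n);cv2.imwrite(f"pics/{n}0.png",c["pixels"][:,:,::-1]);np.savez(f"{n}.npz",**{k:v for k,v in c.items()})
    print(n,np.round(c["intrinsics"],1).tolist(),np.round(c["view"],3).tolist())
E
```

```text
{'time': 0.0, 'q': array([6.94402954e+01, 5.01164717e+00, 1.00352883e+01, 9.51011046e+01,
       8.99297309e-04, 9.00006177e+01]), 'qd': array([-0.03395087,  0.02118733, -0.04850858, -0.002654  ,  0.07146514,
        0.03533877]), 'joint_efforts': array([-7.81910585e-04, -5.20398045e+01,  4.64794779e+01,  1.66427088e-02,
        5.73769921e-05,  2.73042235e-05]), 'ee_pos': array([0.19306397, 0.51475001, 0.23058531]), 'tcp_rot': array([-1.79999102e+02,  7.74634094e-02,  6.94396777e+01]), 'wrist_force': array([0.10256878, 0.04150931, 0.74999635]), 'torque': array([-0.04159205,  0.00329586,  0.01882346]), 'opening': 0.08563320871684489}
scene [[457.3, 0.0, 326.9], [0.0, 457.3, 202.8], [0.0, 0.0, 1.0]] [[-0.263, 0.965, 0.023, 0.143], [0.496, 0.156, -0.854, -0.198], [-0.827, -0.213, -0.52, 1.384], [0.0, 0.0, 0.0, 1.0]]
top [[401.1, 0.0, 318.2], [0.0, 401.1, 201.8], [0.0, 0.0, 1.0]] [[0.017, -1.0, 0.022, -0.005], [-0.987, -0.021, -0.157, 0.497], [0.157, -0.019, -0.987, 0.926], [0.0, 0.0, 0.0, 1.0]]
```

View pics/scene0.png

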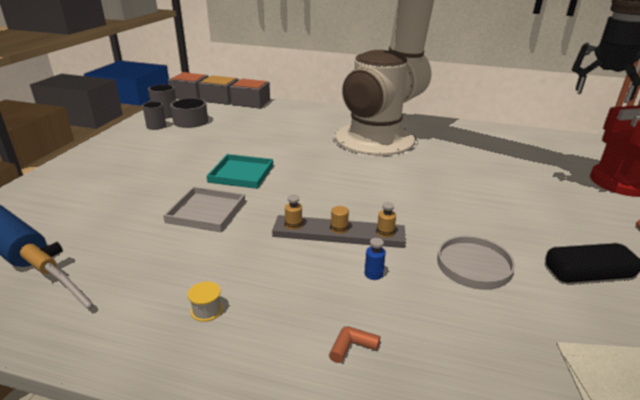

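View pics/top0.png

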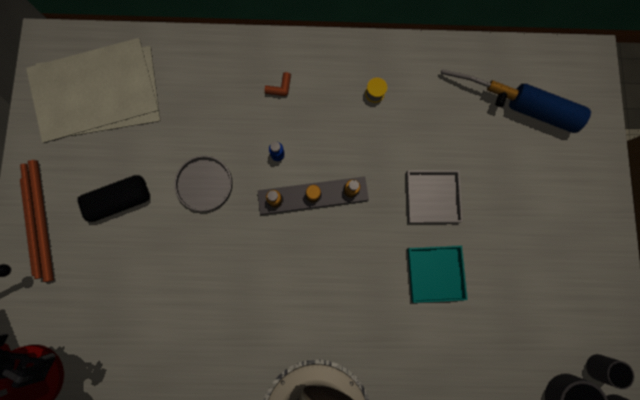

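The top view shows the rack centred near (313,195). The cartridges are at its ends, near (274,198) and (352,188), with the plug in the middle at (313,193). The round tray is at (204,185) and the grey square tray at (433,198). The blue look-alike (277,151) and turquoise tray (436,275) are to be left alone. I'll zoom in to measure.

Run:
```python
import cv2
t=cv2.imread("pics/top0.png");s=cv2.imread("pics/scene0.png")
cv2.imwrite("pics/tz.png",cv2.convertScaleAbs(cv2.resize(t[160:220,250:380],None,fx=6,fy=6,interpolation=cv2.INTER_CUBIC),alpha=1.6))
cv2.imwrite("pics/tz2.png",cv2.convertScaleAbs(cv2.resize(t[145:235,165:245],None,fx=6,fy=6,interpolation=cv2.INTER_CUBIC),alpha=1.6))
cv2.imwrite("pics/tz3.png",cv2.convertScaleAbs(cv2.resize(t[160:235,395:475],None,fx=6,fy=6,interpolation=cv2.INTER_CUBIC),alpha=1.6))
cv2.imwrite("pics/sz.png",cv2.resize(s[185:255,265:415],None,fx=5,fy=5,interpolation=cv2.INTER_CUBIC))
```

```text
(no output)
```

View pics/tz.png

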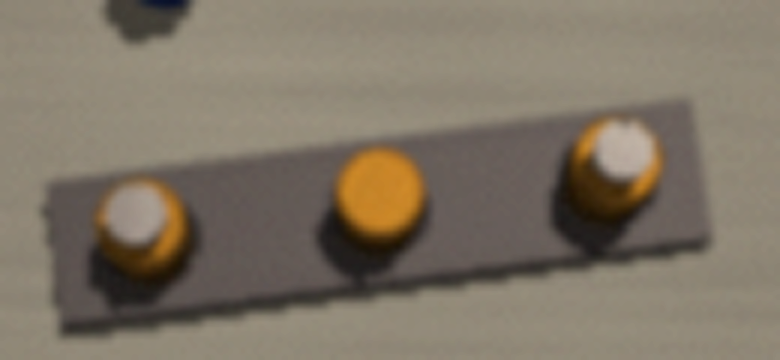

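View pics/sz.png

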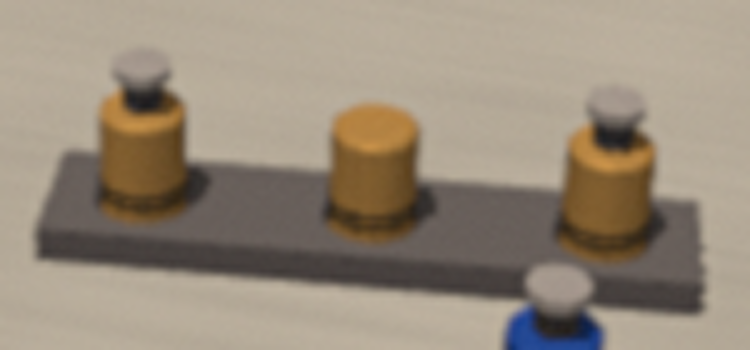

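View pics/tz2.png

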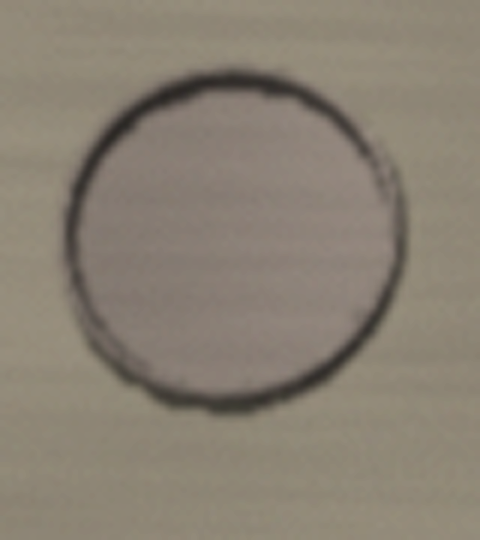

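View pics/tz3.png

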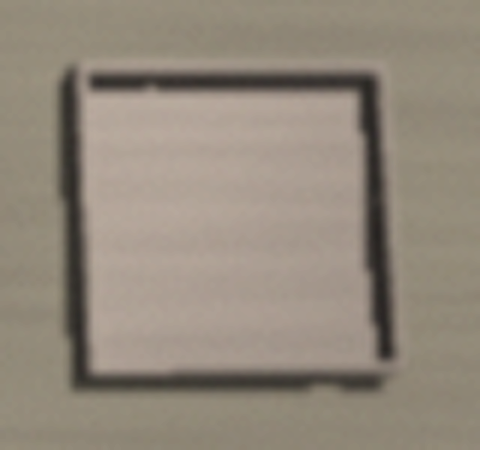

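Zoomed views: cap centres are at (136,212) and (624,150) and the plug top at (380,193) in the top crop. In the scene crop the caps are at (141,64) and (615,101) and the plug top at (375,125). Now to compute positions.

```bash
cat > h.py <<'E'
import numpy as np
def ray(n,u,v,z):
    c=np.load(n+".npz");K=c["intrinsics"];V=c["view"];R=V[:3,:3];C=-R.T@V[:3,3]
    d=R.T@np.linalg.solve(K,[u,v,1]);return C+d*(z-C[2])/d[2]
E
python3 - <<'E'
from h import *
def z(n,ox,oy,f,p,h): return np.round(ray(n,ox+(p[0]+.5)/f-.5,oy+(p[1]+.5)/f-.5,h)*1e3,1)
for nm,a,b,h in[("left+y",(136,212),(615,101),.08),("plug",(380,193),(375,125),.06),("right-y",(624,150),(141,64),.08)]:
    print(nm,z("top",250,160,6,a,h),z("scene",265,185,5,b,h))
print("rackcorners",[z("top",250,160,6,p,.016)for p in[(47,184),(690,98),(711,240),(60,322)]])
print("round",z("top",165,145,6,(236,240),.01),[z("top",165,145,6,p,.01) for p in[(65,240),(406,240),(236,70),(236,412)]])
print("sq",[z("top",395,160,6,p,.02) for p in[(78,65),(380,72),(396,367),(85,375)]],z("top",395,160,6,(227,225),.004))
E
```

```text
left+y [504.6 111.6  80. ] [509.3 112.4  80. ]
plug [517.7  17.9  60. ] [523.5  19.7  60. ]
right-y [533.  -76.1  80. ] [538.1 -73.8  80. ]
rackcorners [array([526.7, 154.7,  16. ]), array([ 568.8, -110.5,   16. ]), array([ 509.1, -119.1,   16. ]), array([469.6, 147.1,  16. ])]
round [539.2 288.4  10. ] [array([537.7, 358.6,  10. ]), array([540.8, 218.4,  10. ]), array([611.6, 292.9,  10. ]), array([467.6, 284. ,  10. ])]
sq [array([ 584.4, -217.6,   20. ]), array([ 584.3, -344.3,   20. ]), array([ 460.6, -346.2,   20. ]), array([ 454.7, -218.2,   20. ])] [ 520.9 -283.2    4. ]
```

Cap spacing is 189.8 mm (190 expected), rack length 268 mm (270 expected), and the round tray diameter is about 140 mm. These agree, but the two cameras differ by 5 mm in x, so I'll refine with the wrist camera. First I move above the +y cartridge with the gripper shut.

Emit:
{"fn": "send_rows", "kwargs": {"targets": [[1,50,-65,0,0],[1,100,-130,0,0],[1,150,-195,0,0],[1,195,-255,-10,0],[1,235,-305,-30,0],[1,275,-355,-50,0],[1,314,-403,-60,0],[1,314,-403,-60,0],[1,314,-403,-60,0]]}}

```text
time: 1.23
ee_pos: [0.508, 0.1092, 0.1697]
tcp_rot: [-179.9, 0.1, 69.2]
wrist_force: [-0.4, -0.3, -0.3]
opening: -0.0
```

Run:
```python
from workcell import bot
import cv2,numpy as np
o=bot.get_obs();print(o)
c=bot.camera("wrist");cv2.imwrite("pics/w1.png",c["pixels"][:,:,::-1]);np.savez("w1.npz",pos=o["ee_pos"],rot=o["tcp_rot"],**c);print(c["intrinsics"],c["mount"])
```

```text
{'time': 1.225, 'q': array([ 1.21397502e+01,  1.13981777e-01, -1.78093016e+00,  8.82262145e+01,
       -1.48219659e-02,  3.29017082e+01]), 'qd': array([-10.29656243,   6.22410499,   4.68902427,  -1.7906183 ,
         0.81078702, -10.99018843]), 'joint_efforts': array([ -0.36442894, -47.40021586,  46.73942685,  -0.34809063,
        -0.23412377,  -0.19741567]), 'ee_pos': array([0.5080333 , 0.1092062 , 0.16972554]), 'tcp_rot': array([-1.79906353e+02,  7.82403626e-02,  6.92381216e+01]), 'wrist_force': array([-0.439808  , -0.26486654, -0.3195606 ]), 'torque': array([-0.00863251,  0.02559162, -0.02612415]), 'opening': -3.9094619402624435e-05}
[[281.4803614    0.         320.41300688]
 [  0.         281.4803614  195.0949047 ]
 [  0.           0.           1.        ]] [[ 9.99997385e-01 -2.28632113e-03 -5.56071944e-05  2.34738513e-04]
 [ 2.22195038e-03  9.65510459e-01  2.60354788e-01 -6.70850440e-02]
 [-5.41565327e-04 -2.60354231e-01  9.65513014e-01 -1.41827518e-01]
 [ 0.00000000e+00  0.00000000e+00  0.00000000e+00  1.00000000e+00]]
```

View pics/w1.png

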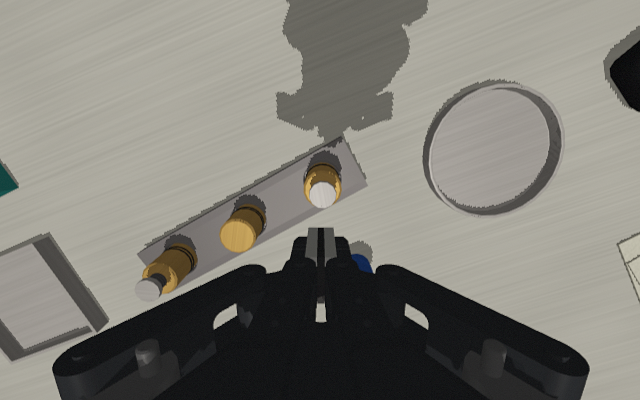

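The wrist view shows the near cap at (322,194), the plug top at (238,237), the far cap at (149,289), the round tray centred at about (494,149), and the blue look-alike beside the fingers.

```bash
cat >> h.py <<'E'
from scipy.spatial.transform import Rotation as Ro
def wray(f,u,v,z):
    c=np.load(f+".npz");T=np.eye(4);T[:3,:3]=Ro.from_euler("xyz",c["rot"],degrees=True).as_matrix();T[:3,3]=c["pos"]
    M=T@c["mount"];d=M[:3,:3]@np.linalg.solve(c["intrinsics"],[u,v,1]);C=M[:3,3];return np.round((C+d*(z-C[2])/d[2])*1e3,1)
E
python3 - <<'E'
from h import *
for p,z in[((322,194),.08),((238,237),.06),((149,289),.08),((494,149),.012),((361,262),.06)]:print(p,wray("w1",*p,z))
E
```

```text
(322, 194) [503.2 112.6  80. ]
(238, 237) [519.4  19.9  60. ]
(149, 289) [531.4 -71.4  80. ]
(494, 149) [538.8 293.6  12. ]
(361, 262) [586.8 122.1  60. ]
```

Wrist and top measurements agree within about 2 mm: cart A at about (505,112), cart B at about (533,-74). Now pressing A.

Emit:
{"fn": "send_rows", "kwargs": {"targets": [[1,-2,0,-40,0],[1,-2,0,-80,0],[1,-2,0,-84,0],[1,-2,0,-86,0],[1,-2,0,-86,0]]}}

```text
time: 1.9
ee_pos: [0.5058, 0.1125, 0.087]
tcp_rot: [179.9, -0.1, 69.5]
wrist_force: [0.2, 0.3, 1.3]
opening: -0.0003
```

Emit:
{"fn": "send_rows", "kwargs": {"targets": [[1,0,0,-2,0],[1,0,0,-5,0],[1,0,0,-8,0],[1,0,0,-10,0],[1,0,0,-10,0],[1,0,0,-10,0]]}}

```text
time: 2.65
ee_pos: [0.5055, 0.1121, 0.076]
tcp_rot: [179.9, -0.0, 69.4]
wrist_force: [-0.2, 0.2, 6.0]
opening: 0.0002
```

Run:
```python
from workcell import bot
import cv2,numpy as np
o=bot.get_obs();print(o["ee_pos"],o["wrist_force"])
c=bot.camera("scene");cv2.imwrite("pics/s2.png",cv2.resize(c["pixels"][120:270,265:465,::-1],None,fx=4,fy=4))
print(bot.get_obs()["wrist_force"])
```

```text
[0.50548735 0.11205085 0.07602228] [-0.16881047  0.17702073  6.02443897]
[-0.3278021   0.04351783  5.95954458]
```

View pics/s2.png

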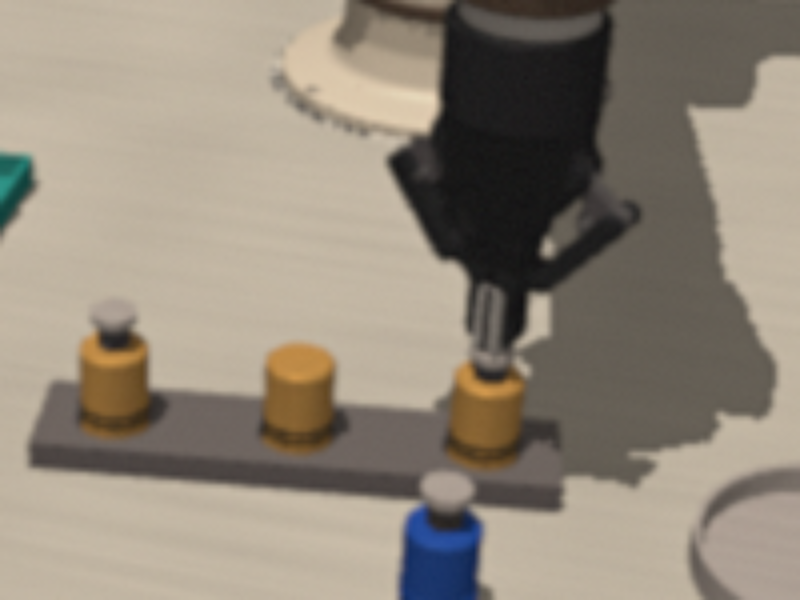

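The fingers sit on A's cap and it pushes back with 6 N at 4 mm, which suggests stiff. I'll press 2.5 mm deeper, retreat, then press B the same way.

Emit:
{"fn": "send_rows", "kwargs": {"targets": [[1,0,0,-2.5,0],[1,0,0,-2.5,0],[1,0,0,-2.5,0]]}}

```text
time: 3.08
ee_pos: [0.5056, 0.1121, 0.0739]
tcp_rot: [179.9, -0.1, 69.4]
wrist_force: [-1.6, -0.2, 9.1]
opening: 0.0
```

Emit:
{"fn": "send_rows", "kwargs": {"targets": [[1,0,0,20,0],[1,0,0,50,0],[1,9,-60,50,0],[1,18,-120,50,0],[1,28,-186,50,0],[1,28,-186,45,0],[1,28,-186,15,0],[1,28,-186,12,0],[1,28,-186,12,0],[1,28,-186,12,0]]}}

```text
time: 4.32
ee_pos: [0.5336, -0.0736, 0.0859]
tcp_rot: [179.9, -0.0, 69.5]
wrist_force: [0.3, -0.0, 0.6]
opening: 0.0003
```

Emit:
{"fn": "send_rows", "kwargs": {"targets": [[1,0,0,-3,0],[1,0,0,-6,0],[1,0,0,-10,0],[1,0,0,-12,0],[1,0,0,-12,0],[1,0,0,-12,0]]}}

```text
time: 5.08
ee_pos: [0.5333, -0.074, 0.073]
tcp_rot: [180.0, -0.0, 69.4]
wrist_force: [-0.0, 1.1, 2.4]
opening: 0.0001
```

Run:
```python
from workcell import bot
import cv2,numpy as np
o=bot.get_obs();print(o["ee_pos"],o["wrist_force"])
c=bot.camera("scene");cv2.imwrite("pics/s3.png",cv2.resize(c["pixels"][120:270,225:425,::-1],None,fx=4,fy=4))
print(bot.get_obs()["wrist_force"])
```

```text
[ 0.53326721 -0.0740062   0.07299468] [-0.00767282  1.1435055   2.39599811]
[1.20312741 0.056507   2.97078152]
```

View pics/s3.png

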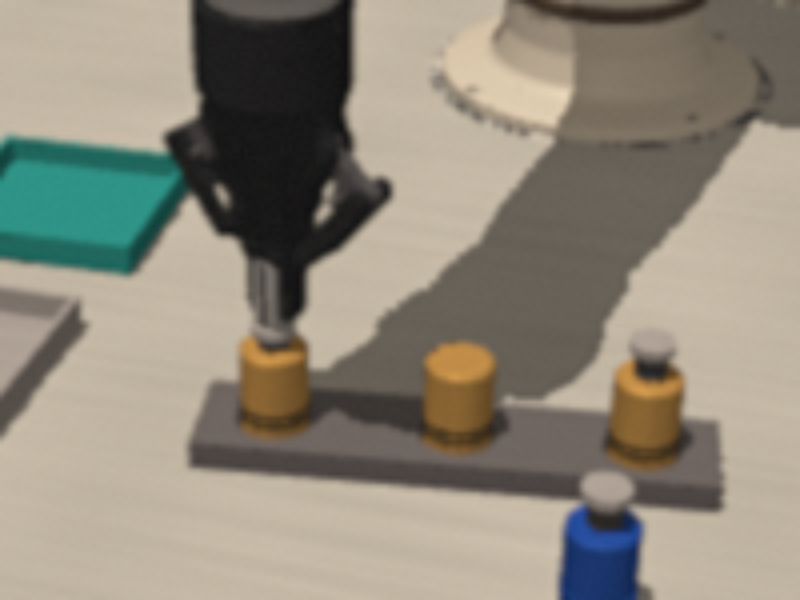

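B resists with about 2.5–3 N at 7 mm, so it is weak. A gave 9.1 N at 6 mm, so it is stiff. A goes in the square tray, first as in the task order. Moving over A, open.

Emit:
{"fn": "send_rows", "kwargs": {"targets": [[1,0,0,30,0],[1,0,0,80,0],[0,-9,60,85,0],[0,-18,120,85,0],[0,-28,186,85,0],[0,-28,186,85,0],[0,-28,186,85,0],[0,-28,186,85,0]]}}

```text
time: 6.12
ee_pos: [0.5053, 0.1108, 0.1576]
tcp_rot: [-180.0, 0.0, 69.4]
wrist_force: [-0.1, -0.9, -0.4]
opening: 0.0854
```

Run:
```python
from workcell import bot
import cv2,numpy as np
o=bot.get_obs();print(o["ee_pos"],o["wrist_force"],o["opening"])
c=bot.camera("wrist");cv2.imwrite("pics/w4.png",c["pixels"][:,:,::-1]);np.savez("w4.npz",pos=o["ee_pos"],rot=o["tcp_rot"],**c)
```

```text
[0.50529539 0.11075163 0.15762542] [-0.0710785  -0.88126813 -0.36330995] 0.08541495105923705
```

View pics/w4.png

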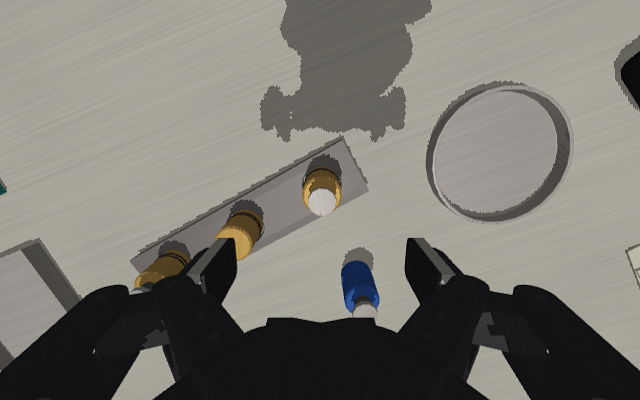

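The fingers are open and straddle the cap at (321,203), and the blue part is clear. Descending and gripping.

Emit:
{"fn": "send_rows", "kwargs": {"targets": [[0,0,0,-40,0],[0,0,0,-75,0],[0,0,0,-105,0],[0,0,0,-125,0],[0,0,0,-133,0],[0,0,0,-133,0],[0,0,0,-133,0]]}}

```text
time: 7.05
ee_pos: [0.5058, 0.1118, 0.0258]
tcp_rot: [179.9, -0.0, 69.4]
wrist_force: [-0.6, -0.1, -0.2]
opening: 0.0859
```

Emit:
{"fn": "send_rows", "kwargs": {"targets": [[0.3,0,0,0,0],[0.5,0,0,0,0],[0.8,0,0,0,0],[1,0,0,0,0],[1,0,0,0,0],[1,0,0,0,0],[1,0,0,0,0]], "squeeze": 40}}

```text
time: 7.92
ee_pos: [0.5054, 0.112, 0.0252]
tcp_rot: [180.0, -0.0, 69.4]
wrist_force: [-1.0, -1.3, 5.8]
opening: 0.0349
```

Run:
```python
from workcell import bot
import cv2,numpy as np
o=bot.get_obs();print(o["ee_pos"],o["wrist_force"],o["opening"])
c=bot.camera("scene");cv2.imwrite("pics/s5.png",cv2.resize(c["pixels"][120:270,265:465,::-1],None,fx=4,fy=4))
```

```text
[0.50537159 0.1120188  0.02520159] [-0.98795774 -1.30901568  5.7721545 ] 0.03492501122658676
```

View pics/s5.png

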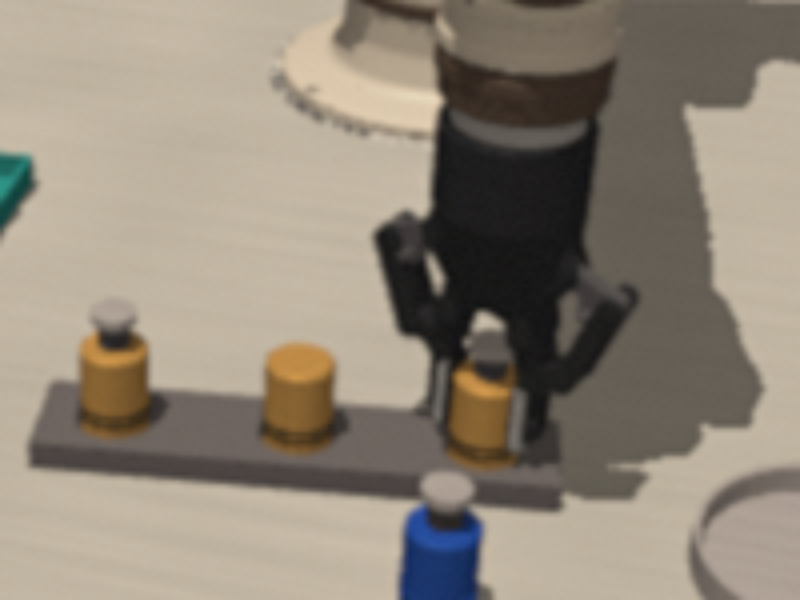

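A is gripped (35 mm opening), upright and clear of the look-alike. Lifting and carrying it to the square tray (521,-282).

Emit:
{"fn": "send_rows", "kwargs": {"targets": [[1,0,0,15,0],[1,0,0,60,0],[1,0,0,115,0],[1,1,-40,115,0],[1,3,-90,115,0],[1,5,-140,115,0],[1,7,-190,115,0],[1,9,-240,115,0],[1,12,-290,115,0],[1,14,-340,115,0]]}}

```text
time: 9.22
ee_pos: [0.5189, -0.2296, 0.1403]
tcp_rot: [180.0, -0.0, 69.4]
wrist_force: [0.3, -0.6, -2.2]
opening: 0.035
```

Emit:
{"fn": "send_rows", "kwargs": {"targets": [[1,1,-35,0,0],[1,2,-50,0,0],[1,2,-53,-15,0],[1,2,-53,-15,0],[1,2,-53,-15,0]]}}

```text
time: 9.85
ee_pos: [0.5212, -0.2798, 0.1247]
tcp_rot: [-180.0, -0.0, 69.5]
wrist_force: [-0.5, 0.2, -1.3]
opening: 0.0348
```

Run:
```python
from workcell import bot
import cv2,numpy as np
o=bot.get_obs();print(o["ee_pos"],o["tcp_rot"],o["wrist_force"],o["opening"],o["q"])
c=bot.camera("scene");cv2.imwrite("pics/s6.png",c["pixels"][:,:,::-1])
c=bot.camera("wrist");cv2.imwrite("pics/w6.png",c["pixels"][:,:,::-1]);np.savez("w6.npz",pos=o["ee_pos"],rot=o["tcp_rot"],**c)
```

```text
[ 0.52115    -0.27984895  0.1247191 ] [-1.79972685e+02 -1.46954547e-02  6.95161716e+01] [-0.51084093  0.1543412  -1.29926842] 0.034765733640844544 [-2.82403034e+01  9.87910005e+00  3.71101998e+00  8.38609680e+01
  1.08745378e-02 -7.75648127e+00]
```

View pics/s6.png

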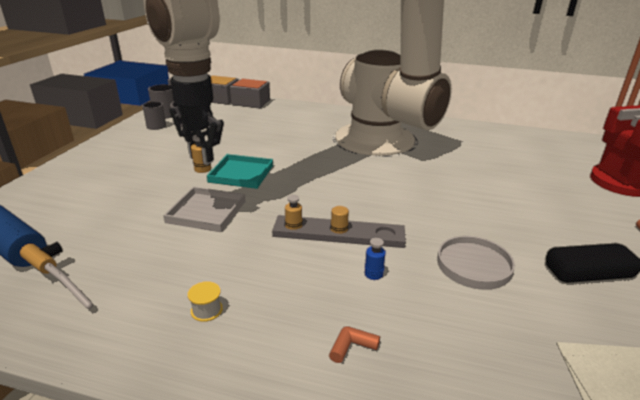

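View pics/w6.png

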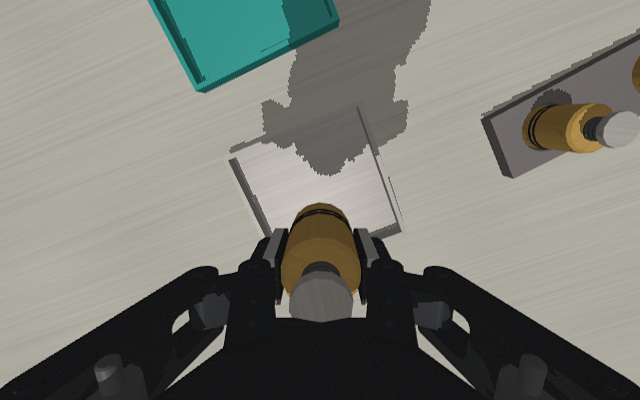

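The cartridge is held upright above the square tray. Tray rim corners are at about (232,155), (360,104) and (402,230) in the wrist view. Checking the centre.

Run:
```python
from h import *
P=[wray("w6",*p,.02) for p in[(232,155),(360,104),(402,230)]];print(P,(P[0]+P[2])/2)
```

```text
[array([ 459.5, -338.9,   20. ]), array([ 458.6, -220.7,   20. ]), array([ 579.4, -219.6,   20. ])] [ 519.45 -279.25   20.  ]
```

The centre is about (519,-279), with the tool within 2 mm of it. Lowering.

Emit:
{"fn": "send_rows", "kwargs": {"targets": [[1,0,0,-40,0],[1,0,0,-75,0],[1,0,0,-92,0],[1,0,0,-98,0],[1,0,0,-101,0],[1,0,0,-102,0],[1,0,0,-102,0]]}}

```text
time: 10.82
ee_pos: [0.5215, -0.2813, 0.0235]
tcp_rot: [179.9, 0.0, 69.4]
wrist_force: [0.7, 0.2, -1.1]
opening: 0.0346
```

Emit:
{"fn": "send_rows", "kwargs": {"targets": [[1,0,0,-0.7,0],[1,0,0,-1.2,0],[1,0,0,-1.2,0]]}}

```text
time: 11.2
ee_pos: [0.5216, -0.2813, 0.0232]
tcp_rot: [179.9, 0.0, 69.4]
wrist_force: [-3.1, 1.5, 8.1]
opening: 0.0344
```

Contact with the tray floor (8 N). Releasing.

Emit:
{"fn": "send_rows", "kwargs": {"targets": [[0.6,0,0,0.5,0],[0.4,0,0,0.5,0],[0,0,0,0.5,0],[0,0,0,0.5,0],[0,0,0,0.5,0]]}}

```text
time: 11.82
ee_pos: [0.5211, -0.281, 0.0219]
tcp_rot: [-180.0, -0.0, 69.4]
wrist_force: [0.6, 0.4, -0.2]
opening: 0.0854
```

Emit:
{"fn": "send_rows", "kwargs": {"targets": [[0,0,0,20,0],[0,0,0,70,0],[0,0,0,125,0],[0,0,0,130,0],[0,0,0,130,0]]}}

```text
time: 12.45
ee_pos: [0.5213, -0.2811, 0.1521]
tcp_rot: [180.0, 0.0, 69.4]
wrist_force: [-0.7, -0.4, 0.3]
opening: 0.0854
```

Run:
```python
from workcell import bot
import cv2,numpy as np
o=bot.get_obs();print(o["ee_pos"],o["tcp_rot"],o["wrist_force"],o["opening"])
c=bot.camera("scene");cv2.imwrite("pics/s7.png",cv2.resize(c["pixels"][120:270,150:350,::-1],None,fx=4,fy=4))
```

```text
[ 0.52128323 -0.28108983  0.15207706] [1.79969073e+02 4.86284207e-03 6.94437985e+01] [-0.71838793 -0.35351219  0.3265049 ] 0.0854120190223923
```

View pics/s7.png

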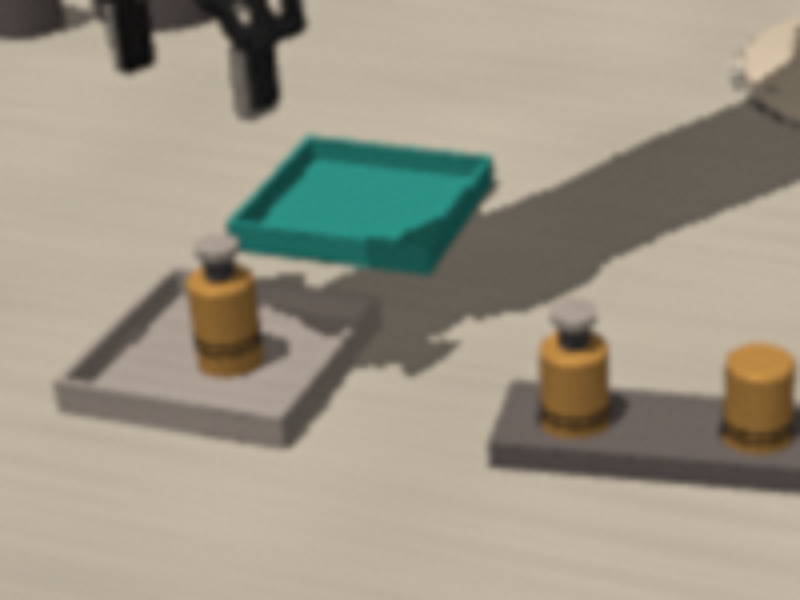

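The stiff cartridge stands free near the centre of the square tray. Now for B at (533,-74).

Emit:
{"fn": "send_rows", "kwargs": {"targets": [[0,3,60,0,0],[0,6,120,0,0],[0,9,170,0,0],[0,12,207,0,0],[0,12,207,0,0],[0,12,207,0,0]]}}

```text
time: 13.25
ee_pos: [0.5326, -0.0742, 0.1508]
tcp_rot: [-179.9, 0.0, 69.5]
wrist_force: [-0.1, -0.9, -0.2]
opening: 0.0853
```

Run:
```python
from workcell import bot
import cv2,numpy as np
from h import *
o=bot.get_obs();print(o["ee_pos"],o["wrist_force"],o["opening"])
c=bot.camera("wrist");cv2.imwrite("pics/w8.png",c["pixels"][:,:,::-1]);np.savez("w8.npz",pos=o["ee_pos"],rot=o["tcp_rot"],**c)
```

```text
[ 0.53264936 -0.07419976  0.15083195] [-0.07188717 -0.86839884 -0.23125137] 0.08525331697980615
```

View pics/w8.png

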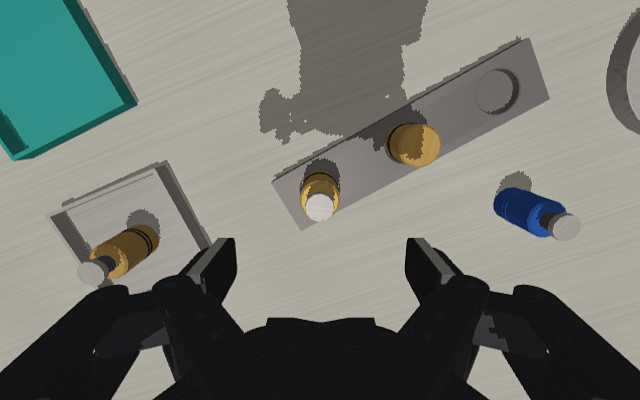

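B's cap at (320,207) is centred between the pads, and A stands upright in its tray at left. Descending and gripping.

Emit:
{"fn": "send_rows", "kwargs": {"targets": [[0,0,0,-40,0],[0,0,0,-75,0],[0,0,0,-105,0],[0,0,0,-122,0],[0,0,0,-127,0],[0,0,0,-127,0]]}}

```text
time: 14.05
ee_pos: [0.5335, -0.0744, 0.0257]
tcp_rot: [180.0, -0.0, 69.4]
wrist_force: [0.2, -0.3, 0.2]
opening: 0.085
```

Emit:
{"fn": "send_rows", "kwargs": {"targets": [[0.3,0,0,0,0],[0.5,0,0,0,0],[0.8,0,0,0,0],[1,0,0,0,0],[1,0,0,0,0],[1,0,0,0,0],[1,0,0,0,0]], "squeeze": 40}}

```text
time: 14.92
ee_pos: [0.5334, -0.0741, 0.0258]
tcp_rot: [179.9, -0.0, 69.4]
wrist_force: [-0.7, -0.1, 6.7]
opening: 0.0348
```

Emit:
{"fn": "send_rows", "kwargs": {"targets": [[1,0,0,15,0],[1,0,0,60,0],[1,0,0,115,0],[1,0,40,115,0],[1,1,90,115,0],[1,2,140,115,0],[1,3,190,115,0],[1,4,240,115,0],[1,5,290,115,0],[1,6,335,115,0]]}}

```text
time: 16.18
ee_pos: [0.5388, 0.2628, 0.1407]
tcp_rot: [180.0, -0.0, 69.5]
wrist_force: [0.3, 0.3, -1.9]
opening: 0.035
```

Emit:
{"fn": "send_rows", "kwargs": {"targets": [[1,0,20,0,0],[1,0,30,0,0],[1,0,30,-15,0],[1,0,30,-15,0],[1,0,30,-15,0]]}}

```text
time: 16.8
ee_pos: [0.5392, 0.2899, 0.125]
tcp_rot: [-180.0, 0.0, 69.4]
wrist_force: [-0.9, -0.4, -1.1]
opening: 0.0348
```

Run:
```python
from workcell import bot
import cv2,numpy as np
o=bot.get_obs();print(o["ee_pos"],o["tcp_rot"],o["wrist_force"],o["opening"])
c=bot.camera("wrist");cv2.imwrite("pics/w9.png",c["pixels"][:,:,::-1]);np.savez("w9.npz",pos=o["ee_pos"],rot=o["tcp_rot"],**c)
```

```text
[0.53917537 0.28990903 0.12499502] [-1.79988449e+02  2.54601928e-02  6.93698039e+01] [-0.85566029 -0.38587707 -1.05931756] 0.03479693499096584
```

View pics/w9.png

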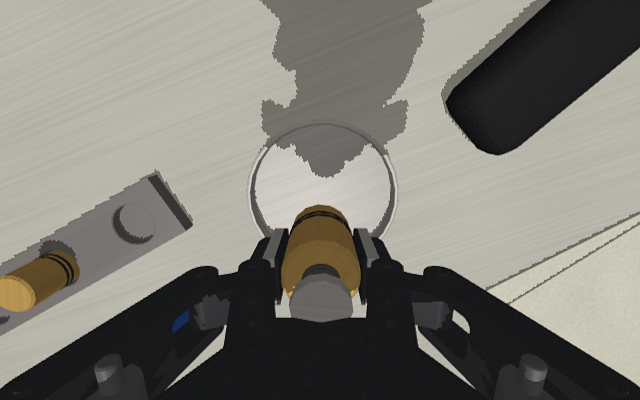

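B is held above the round tray. The rim spans columns 248–398 at row 190 and its top edge is at row 121, so it is laterally centred at 323.

Run:
```python
from h import *
P=[wray("w9",*p,.02) for p in[(248,190),(398,190),(323,121)]];print(P,(P[0]+P[1])/2,np.linalg.norm(P[2][:2]-np.array([539,291])))
```

```text
[array([511.1, 230.8,  20. ]), array([559.1, 357.5,  20. ]), array([478.6, 315.4,  20. ])] [535.1  294.15  20.  ] 65.1423057620775
```

Emit:
{"fn": "send_rows", "kwargs": {"targets": [[1,0,0,-40,0],[1,0,0,-75,0],[1,0,0,-92,0],[1,0,0,-98,0],[1,0,0,-101,0],[1,0,0,-102,0],[1,0,0,-102.5,0],[1,0,0,-102.5,0]]}}

```text
time: 17.85
ee_pos: [0.5397, 0.2913, 0.0238]
tcp_rot: [179.9, -0.1, 69.4]
wrist_force: [-0.7, -1.2, 5.9]
opening: 0.0349
```

The tray is within about 5 mm of the tool. The cartridge touches the floor (6 N). Releasing.

Emit:
{"fn": "send_rows", "kwargs": {"targets": [[0.6,0,0,0.5,0],[0.4,0,0,0.5,0],[0,0,0,0.5,0],[0,0,0,0.5,0],[0,0,0,0.5,0]]}}

```text
time: 18.48
ee_pos: [0.5391, 0.291, 0.023]
tcp_rot: [-180.0, 0.0, 69.4]
wrist_force: [-0.5, 0.0, -0.2]
opening: 0.0854
```

Emit:
{"fn": "send_rows", "kwargs": {"targets": [[0,0,0,20,0],[0,0,0,70,0],[0,0,0,125,0],[0,-40,50,150,0],[0,-80,100,150,0],[0,-100,120,150,0],[0,-100,120,150,0]]}}

```text
time: 19.35
ee_pos: [0.4376, 0.4127, 0.1748]
tcp_rot: [180.0, -0.1, 69.6]
wrist_force: [0.7, -0.8, -0.1]
opening: 0.0853
```

Run:
```python
from workcell import bot
import cv2,numpy as np
from h import *
o=bot.get_obs();print(o["ee_pos"],o["wrist_force"],o["opening"])
c=bot.camera("scene");cv2.imwrite("pics/s10.png",cv2.resize(c["pixels"][130:300,150:530,::-1],None,fx=2,fy=2,interpolation=cv2.INTER_CUBIC))
def pr(c,X): 
    x=c["intrinsics"]@(c["view"]@np.r_[X,1])[:3];return x[:2]/x[2]
for X in[(.521,-.281,.078),(.521,-.281,.004),(.539,.291,.078),(.539,.291,.004)]:
    p=pr(c,X);print(X,(p-[150,130])*2)
c=bot.camera("top");cv2.imwrite("pics/t10.png",cv2.convertScaleAbs(c["pixels"][:,:,::-1],alpha=1.5))
```

```text
[0.43761354 0.4127389  0.17478728] [ 0.659717   -0.82240375 -0.13955464] 0.08532978778855044
(0.521, -0.281, 0.078) [105.99023255  98.69866715]
(0.521, -0.281, 0.004) [113.8508602  157.65374493]
(0.539, 0.291, 0.078) [664.02664249 198.3567357 ]
(0.539, 0.291, 0.004) [648.56807208 262.13560709]
```

View pics/s10.png

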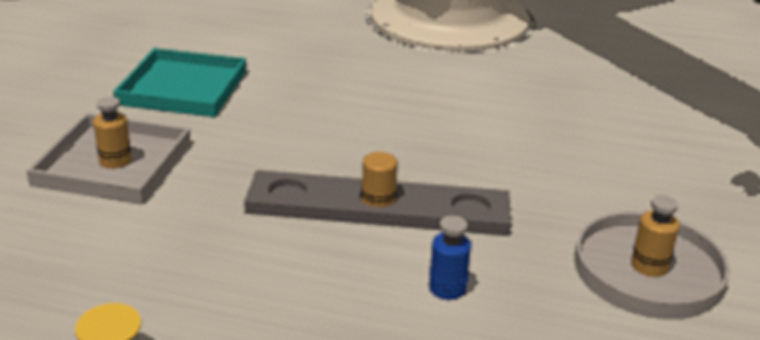

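View pics/t10.png

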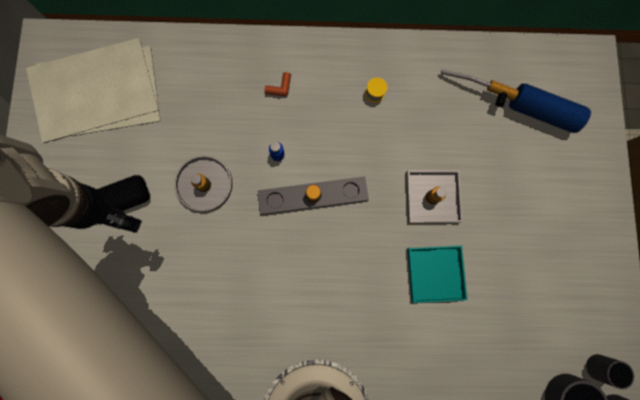

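Both cartridges stand upright in their trays, and their caps match the projected upright positions: (108,103) seen against (106,99) predicted, and (663,205) against (664,198). The plug is still in the middle nest, the look-alikes are untouched, and the robot is clear. Handing in.

```bash
python3 -c "
from workcell import bot
print(bot.job_done())"
```

```text
the job is handed in; nothing more can be done
None
```

The stiff cartridge now stands upright in the grey square tray and the weak one upright in the round tray. I handed the job in at about 19.5 s.

- **Which is which:** I pressed both plungers while they stood in the rack. The +y cartridge pushed back with 9.1 N at about 6 mm, so it is stiff. The −y cartridge gave 2.4–3.0 N at about 7 mm, so it is weak.
- **Last checks:** The final scene and top images show both cartridges upright near the centres of their trays. The plug is still in the middle nest, the blue and turquoise look-alikes have not moved, and the gripper is empty and clear. The wrist force I read stayed under about 10 N.
- **What disagreed:** The cameras differed by up to about 5 mm on positions, including the round tray's centre. That was well within the room available in the trays.

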